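# Send the locked loading carriage home under the sealing bridge

## Robot

A 7-joint arm with a two-finger parallel gripper is mounted at the origin on the work surface. World frame = base frame: x ahead of the robot, y to its left, z up, the work surface at z = 0. Lengths are in m, angles in rad, forces in N, time in s.
With the tool pointing down it reaches from about 0.425 to 0.925 m from the base axis. Payload 6.8 kg.
Tool frame: the origin (TCP) lies midway between the tips of the shut fingers; the grasp point (between the pads) lies 19 mm behind it (bot.pinch_z is the distance from the TCP to the grasp point, in m); x points along the fingers, y is the direction in which the jaws open and shut, and the axes are right-handed (so a half turn about x gives the same grasp; the last joint's range is limited). The gripper opens to 85 mm and grips with 20 to 120 N. Pads are 22 mm wide; open, the fingers measure 114 mm over their backs; the gripper's body (76 mm by 85 mm) begins 54 mm behind the grasp point. The pads swing forward as they close: fully open they stand 13 mm farther back than shut.
Start: joints at [-1.328, 0.477, 0.022, 1.555, -0.011, 1.109, -0.083], TCP at [0.232, 0.634, 0.231] pointing down, gripper open.
Joint ranges: [-2.96, 2.96], [-0.34, 2.1], [-1.41, 1.46], [0.24, 2.44], [-1.37, 4.51], [0.17, 1.92], [-2.96, 2.96]. Speed limits (rad/s): [2.39, 2.39, 3.14, 3.14, 3.14, 3.14, 3.14].

## Interface

Orientations are given as a unit quaternion [w, x, y, z].
In Python, from station import bot gives the robot as it stands. The module is installed in compiled form; this text tells all that it offers.
- The arm moves only by the tool step_arm, never from a script. Its argument "plan" is a list of rows, each a list of 6 numbers: the shift along the tool's x, y, z in units of 40 mm (1.0 is 40 mm), then the turn, a rotation vector about the tool's x, y, z in units of 360 degrees (1.0 is 360 degrees). In form: [[dx, dy, dz, ax, ay, az], ...]. A call has 1 to 8 rows; each row shifts and turns the commanded pose from where the row before left it, along the tool's axes as they then stand; what a row does not reach is not made up. A row lasts 1/8 s, in which the tool goes at most 62.5 mm and 10.7 degrees, less where a joint would pass 70% of its speed; a pose out of reach is approached as far as the arm can. A call with a number of a shift or a turn outside -1 to 1 is refused whole. A call with a gripper value outside its range is refused whole. "fingers" is the closure, from -1 (fully open) to 1 (shut), set as the call begins (left out, the last holds). The fingers move at their own pace and stop on an object; "force" is the grip in N (left out, the last holds). Time passes only in rows, so rows that do not move let the fingers close. It gives the time, the measured TCP pose, the force and the opening at its end, in the units of the state.
- bot.get_obs(): the state, without advancing time (a new reading comes with each control period).
- bot.read_camera(name): name is "scene" or "side" or "wrist"; returns (picture, depth): 384x512x3 uint8, red, green, blue; 384x512 float32, m along the optical axis (not along the pixel's ray), 0 where there is no reading.
- bot.camera_model(name): a dict with "mtx" (3x3 intrinsics, pixels), "k1" (the pictures are not rectified: a ray, as slopes to the right and down, at radius r is drawn at 1 + k1 r^2 times it, then the intrinsics apply), "origin" and "rotation" of the camera in the world; the wrist camera has in their place "T_tool_cam" (4x4, takes a point from camera to tool coordinates, whose origin is the TCP and whose axes are the tool frame's). Camera axes: x right, y up, looking along -z (the intrinsics and any distortion apply to the point x, -y, -z); pixel columns grow to the right and rows downward; lengths in m; the calibration is good to about 2 mm. A picture is of the moment at which its call begins: read the wrist's pose just before it. camera_model takes no time and is no camera call.
- bot.hand_in(): hands the job in, once; it reports no verdict.
The state is a dict: "t": time; "q": joint angles; "joint_vel": joint speeds; "joint_torque": joint torques, N m; "eef_pos": TCP position; "tool_rot": TCP orientation; "contact_force": force on the tool from outside, world axes, zero at the start; "torque": the same for the moment, N m; "gripper_width": opening from 0.0 (shut) to 1.0 (fully open).
Only numpy, scipy, OpenCV 4.12 (cv2) and the standard library are available. Lean on these libraries where they do the work, as an engineer would, in place of code of your own. Each camera call takes 0.05 s, during which the arm holds its last target.

## Task

The loading carriage of the card-sealing station is locked at the open end of its rails. Press its round locking button down with the fingertips and, with the button held down, push the carriage along the rails under the blue bridge fully home against its end stop; then let go of the button so that it springs up and locks the carriage there. Only press and push: do not pick up the wooden card frame riding in the carriage or shift it out of its nest, and leave everything else on the bench where it is.

Things in the scene. Friction and masses are not known exactly. Their poses are not given: they have to be found in the camera images.
- station: The fixed sealing station, bolted to the bench: dark steel base plate 220 mm (its x) by 450 mm (its y) by 10 mm thick, with two guide rods and a blue steel bridge. Origin: centre of the base plate's underside, on the bench. Its +y axis is the direction in which the carriage slides home; z is up. The bridge spans the rails from y = 80 to 140 mm, underside of its plate 80 mm and top about 130 mm above the bench; 216 mm wide in x.
- carriage (a joint): Sliding position of the aluminium carriage along the station's +y, in m: 0 at the open end (it starts at 0 to 0.0025), 0.142 against the end stop. About 2.5 N of rail friction. A catch on the button meshes with a toothed bar (14 mm pitch) below the deck, so with the button up the carriage has only up to 3 mm of play; if the button is released on the way, the catch locks in the next tooth gap, within 14 mm. The last gap holds the carriage between 0.1395 and 0.142.
- lock_button (a joint): How far the locking button is pressed down, in m: 0 up, 0.008 fully down. The spring takes 1.5 N to start and 5 N fully down. The catch clears the teeth from 0.0055 on; it springs back up by itself in a tooth gap.
- button_top (a point): Centre of the top face of the round black locking button, 34 mm in diameter, on the open end of the carriage (rides with it). Unpressed, 57 mm above the bench, 15 mm above the carriage's deck. Axes parallel to the station's; it is pressed straight down.
- push_wall (a point): Top middle of the face, looking to the station's -y, of the carriage's upright push wall: 80 mm wide in x, 8 mm thick, face 25 mm to the +y side of the button's centre, from the deck (42 mm above the bench) to 76 mm above the bench. A fingertip that holds the button down can bear against this face as it pushes to +y.
- nest (a point): Centre of the carriage's nest floor, 42 mm above the bench, 101 mm to the +y side of the button; the nest is 148 mm (x) by 136 mm (y) inside, between the push wall and 8 mm high lips.
- card_frame: Loose wooden frame of 2 by 2 cells with yellow cards and small steel fittings, 144 by 130 by 14 mm, 0.25 kg, lying in the nest. Origin: centre of its underside. To stay in the nest.
- end_stop (a point): Middle of the face of the steel end-stop block (90 mm wide, top 55 mm above the bench) beyond the bridge, on its upper edge; the carriage's far edge meets this face when home.
- tape_roll: Bystander: roll of tape lying flat, 90 mm across, 45 mm high. Origin: centre of its underside. Not to be disturbed.
- jar: Bystander: round jar, 52 mm across, 70 mm high. Origin: centre of its underside. Not to be disturbed.
- screwdriver: Bystander: screwdriver lying along its x, about 200 mm long and under 35 mm high. Not to be disturbed.
- carton: Bystander: cardboard carton 60 by 100 by 50 mm high. Origin: centre of its underside. Not to be disturbed.
- fitting: Bystander: steel fitting, 32 mm across, 30 mm high. Origin: centre of its underside. Not to be disturbed.
- parts_bin: Bystander: open grey bin 120 by 160 by 50 mm high. Origin: centre of its underside. Not to be disturbed.
- card_stack: Bystander: stack of yellow cards 100 by 150 by 20 mm high. Origin: centre of its underside. Not to be disturbed.
Mind the look-alikes: they are no part of the job. There is more than one size of the card_frame; the job needs the smallest.

How it is judged:
On the way, in this order (a step that is already met when the one before it is completed fails the run):
1. the locking button is pressed down while the carriage is still at the open end (value of joint lock_button above 0.005 m and value of joint carriage below 0.012 m), for 0.02 s.
2. the carriage reaches its end stop with the button held down (value of joint carriage above 0.1385 m and value of joint lock_button above 0.004 m), for 0.04 s.
At the end, for the whole second after the job is handed in: The carriage stands within 3.5 mm of its end stop, the button has sprung up (less than 1.5 mm down), and the wooden frame rests flat in its nest (within 10 mm of the middle, under 4 mm above the floor), all at rest (value of joint carriage above 0.1385 m and value of joint lock_button below 0.0015 m and velocity of joint carriage below 0.01 m/s and z of card_frame in the frame of nest below 0.004 m and horizontal distance between card_frame and nest below 0.01 m and linear speed of card_frame below 0.02 m/s); the robot touches nothing.
It fails at once if the card frame is lifted out of its nest (z of card_frame in the frame of nest above 0.012 m).
It fails at once if a bystander on the bench is shifted by more than 20 mm or picked up (distance of any of tape_roll, jar, screwdriver, carton, fitting, parts_bin, card_stack from where it was at the start of the episode above 0.02 m).
It also fails if it takes over 38 s, if anything falls off the work surface, if the arm or the gripper's body presses on something with over 40 N, if the wrist force passes 120 N, or if a joint passes its speed limit or range.

## Working session

There is one attempt and no reset: what is moved stays moved. The work goes in short steps, Python scripts to look and compute and a tool call to move; the robot and the scene stay as the last step left them, time stands still between calls to the robot, and variables do not carry over. Pictures are saved under pics/ and viewed, and the job is handed in when it is done.

Besides the shell and the picture viewer there is one more tool, called after "Request:" as name(argument=value, ...), one argument or row to a line, values as JSON. step_arm: Moves the arm, as the interface text tells. Shifts and turns lie within -1 to 1; 1 stands for 40 mm of shift or 360 degrees of turn. Its arguments: {"type":"object","properties":{"plan":{"type":"array"},"fingers":{"type":"number"},"force":{"type":"number"}},"required":["plan"]}

```bash
mkdir -p pics; cat > h.py <<'E'
import numpy as np, cv2
from station import bot
from scipy.spatial.transform import Rotation as R
def save(n,im): cv2.imwrite('pics/'+n,im[:,:,::-1])
def cam(name):
    m=bot.camera_model(name)
    if name=='wrist':
        o=bot.get_obs();w=o['tool_rot'];T=np.eye(4);T[:3,:3]=R.from_quat([w[1],w[2],w[3],w[0]]).as_matrix();T[:3,3]=o['eef_pos']
        T=T@np.array(m['T_tool_cam']);return np.array(m['mtx']),m['k1'],T[:3,3],T[:3,:3]
    return np.array(m['mtx']),m['k1'],np.array(m['origin']),np.array(m['rotation'])
def rays(c,uv):
    K,k1,o,Rm=c
    p=cv2.undistortPoints(np.array(uv,float).reshape(-1,1,2),K,np.array([k1,0,0,0,0.])).reshape(-1,2)
    return np.c_[p[:,0],-p[:,1],-np.ones(len(p))]@Rm.T
def plane(c,uv,z):
    d=rays(c,uv);return c[2]+d*((z-c[2][2])/d[:,2])[:,None]
def dep(c,uv,D):
    d=rays(c,uv);return c[2]+d*np.array([D[int(v),int(u)] for u,v in uv])[:,None]
E
python3 - <<'E'
from h import *
o=bot.get_obs();print(o)
for n in ['scene','side','wrist']:
    c=cam(n);im,D=bot.read_camera(n);save(n+'0.png',im);np.savez('/tmp/'+n+'0.npz',im=im,D=D,K=c[0],k=c[1],o=c[2],R=c[3]);print(n,c[2],c[3])
E
```

```text
{'t': 0.0, 'q': array([-1.32806859,  0.47783077,  0.02233534,  1.55647655, -0.0114716 ,
        1.10927791, -0.08311194]), 'joint_vel': array([ 0.00161225, -0.00036586,  0.00145424, -0.00098558, -0.00030912,
        0.00102588,  0.00081708]), 'joint_torque': array([-8.40138346e-04, -5.96447933e+01,  1.60758700e+00, -2.81190777e+01,
        1.24991246e-02,  9.52859817e-03, -1.95204825e-05]), 'eef_pos': array([0.23179461, 0.63331361, 0.23029447]), 'tool_rot': array([ 0.69619935,  0.12273549,  0.69631486, -0.12404874]), 'contact_force': array([0.0289407 , 0.21925993, 0.01623609]), 'torque': array([-0.0158856 ,  0.02027045, -0.01527831]), 'gripper_width': 1.0009959340543308}
scene [ 1.7647743  -0.35610544  1.0798194 ] [0.70261982 0.34435028 0.28047058 0.55595371]
side [ 0.01328846 -1.02068554  0.75704315] [ 0.85045423  0.46863443 -0.11513082 -0.2094141 ]
wrist [0.15490197 0.66353719 0.37182239] [[ 0.34298629 -0.8885924  -0.30457175]
 [ 0.93933985  0.32410422  0.11223676]
 [-0.00101974 -0.32459205  0.94585356]]
```

```bash
sed -i "s/np.array(m\['rotation'\])$/q2m(m['rotation'])/; s/^def save/def q2m(q):\n    q=np.array(q); return q if q.ndim==2 else R.from_quat(np.roll(q,-1)).as_matrix()\ndef save/" h.py; sed -n 1,18p h.py
```

```text
import numpy as np, cv2
from station import bot
from scipy.spatial.transform import Rotation as R
def q2m(q):
    q=np.array(q); return q if q.ndim==2 else R.from_quat(np.roll(q,-1)).as_matrix()
def save(n,im): cv2.imwrite('pics/'+n,im[:,:,::-1])
def cam(name):
    m=bot.camera_model(name)
    if name=='wrist':
        o=bot.get_obs();w=o['tool_rot'];T=np.eye(4);T[:3,:3]=R.from_quat([w[1],w[2],w[3],w[0]]).as_matrix();T[:3,3]=o['eef_pos']
        T=T@np.array(m['T_tool_cam']);return np.array(m['mtx']),m['k1'],T[:3,3],T[:3,:3]
    return np.array(m['mtx']),m['k1'],np.array(m['origin']),q2m(m['rotation'])
def rays(c,uv):
    K,k1,o,Rm=c
    p=cv2.undistortPoints(np.array(uv,float).reshape(-1,1,2),K,np.array([k1,0,0,0,0.])).reshape(-1,2)
    return np.c_[p[:,0],-p[:,1],-np.ones(len(p))]@Rm.T
def plane(c,uv,z):
    d=rays(c,uv);return c[2]+d*((z-c[2][2])/d[:,2])[:,None]
```

View pics/scene0.png

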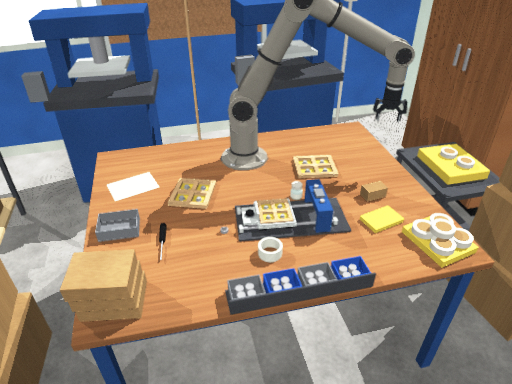

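View pics/side0.png

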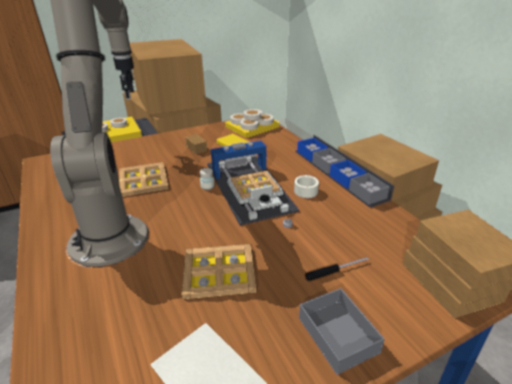

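View pics/wrist0.png

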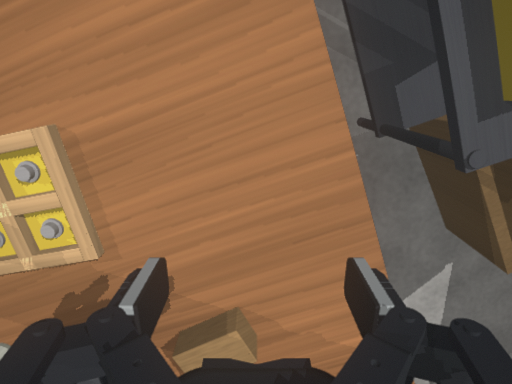

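```bash
python3 - <<'E'
import cv2
a=cv2.imread('pics/scene0.png')[165:255,215:365];b=cv2.imread('pics/side0.png')[130:230,190:310]
cv2.imwrite('pics/sc_crop.png',cv2.resize(a,None,fx=5,fy=5,interpolation=3));cv2.imwrite('pics/si_crop.png',cv2.resize(b,None,fx=6,fy=6,interpolation=3))
E
```

```text
(no output)
```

View pics/sc_crop.png

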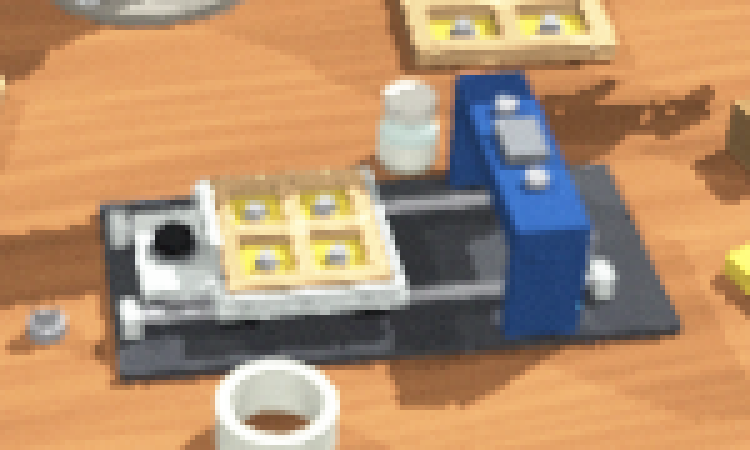

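View pics/si_crop.png

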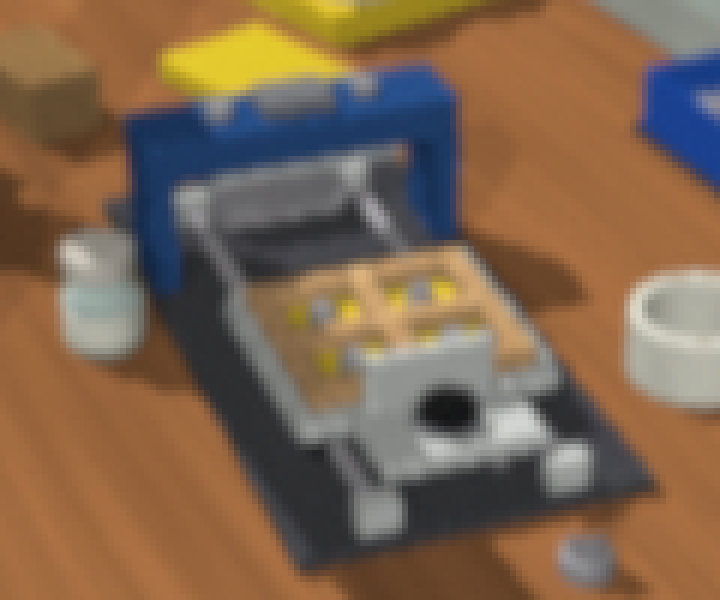

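```bash
python3 - <<'E'
from h import *
sc,si=cam('scene'),cam('side')
A=lambda l:[(x/5+215-.4,y/5+165-.4) for x,y in l]
B=lambda l:[(x/6+190-.4,y/6+130-.4) for x,y in l]
print('corners scene',plane(sc,A([(100,207),(122,375),(680,328),(608,168)]),.01).round(4))
print('corners side',plane(si,B([(303,568),(658,487)]),.01).round(4))
print('btn',plane(sc,A([(174,236)]),.057),plane(si,B([(447,407)]),.057))
D=np.load('/tmp/scene0.npz')['D'];print(dep(sc,A([(174,236)]),D)); D=np.load('/tmp/side0.npz')['D'];print(dep(si,B([(447,407)]),D))
print('wall top corners side',plane(si,B([(358,348),(492,330)]),.076))
print('end stop / bridge top scene',plane(sc,A([(455,75),(524,75),(590,230),(503,228)]),.115))
print(bot.pinch_z)
E
```

```text
corners scene [[ 0.4011 -0.1269  0.01  ]
 [ 0.6136 -0.1514  0.01  ]
 [ 0.6653  0.2905  0.01  ]
 [ 0.4527  0.3168  0.01  ]]
corners side [[ 0.3924 -0.1375  0.01  ]
 [ 0.6056 -0.1638  0.01  ]]
btn [[ 0.51256351 -0.08650729  0.057     ]] [[ 0.50360461 -0.09588389  0.057     ]]
[[ 0.50873236 -0.08568245  0.05387068]]
[[ 0.50517694 -0.09291825  0.05475511]]
wall top corners side [[ 0.47336573 -0.04268193  0.076     ]
 [ 0.55166135 -0.06141068  0.076     ]]
end stop / bridge top scene [[0.42823773 0.1760715  0.115     ]
 [0.44211456 0.23251531 0.115     ]
 [0.6519456  0.20699684 0.115     ]
 [0.63380638 0.14355676 0.115     ]]
0.0187
```

```bash
python3 - <<'E'
from h import *
np.set_printoptions(precision=4,suppress=True)
o=bot.get_obs();print(q2m(o['tool_rot']));print(np.array(bot.camera_model('wrist')['T_tool_cam']),bot.camera_model('wrist')['mtx'])
E
```

```text
[[-0.0004  0.3437  0.9391]
 [-0.0014  0.9391 -0.3437]
 [-1.     -0.0014  0.0001]]
[[-0.0006  0.3245 -0.9459 -0.1414]
 [ 1.     -0.0004 -0.0008  0.0017]
 [-0.0007 -0.9459 -0.3245 -0.0825]
 [ 0.      0.      0.      1.    ]] [[312.4254   0.     256.0207]
 [  0.     312.4254 196.0495]
 [  0.       0.       1.    ]]
```

Request:
step_arm(
  plan=[
    [0,-0.75,1,0,0,0],
    [0,-0.75,1,0,0,0],
    [0,-0.75,1,0,0,0],
    [0,-0.75,1,0,0,0],
    [0,-0.75,1,0,0,0],
    [0,-0.75,1,0,0,0],
    [0,-0.75,1,0,0,0],
    [0,-0.75,1,0,0,0],
  ],
)

```text
t: 1.15
eef_pos: [0.4506, 0.297, 0.2312]
tool_rot: [0.696, 0.123, 0.696, -0.123]
contact_force: [0.0, 0.7, -1.1]
gripper_width: 1.001
```

Request:
step_arm(
  plan=[
    [0,-0.98,0.44,0,0,0],
    [0,-0.98,0.44,0,0,0],
    [0,-0.98,0.44,0,0,0],
    [0,-0.98,0.44,0,0,0],
    [0,-0.98,0.44,0,0,0],
    [0,-0.98,0.44,0,0,0],
    [0,-0.98,0.44,0,0,0],
    [0,-0.98,0.44,0,0,0],
  ],
)

```text
t: 2.15
eef_pos: [0.4742, -0.0457, 0.2313]
tool_rot: [0.696, 0.123, 0.696, -0.123]
contact_force: [0.2, 0.9, -0.6]
gripper_width: 1.001
```

Request:
step_arm(
  plan=[
    [0,-0.98,0.44,0,0,0],
    [0,0,0,-0.019,0,0],
    [0,0,0,-0.0185,0,0],
    [0,0,0,0,0,0],
  ],
)

```text
t: 2.65
eef_pos: [0.4773, -0.0873, 0.2312]
tool_rot: [0.706, 0.041, 0.706, -0.041]
contact_force: [0.4, 0.4, 0.7]
gripper_width: 1.0
```

```bash
python3 - <<'E'
from h import *
np.set_printoptions(precision=4,suppress=True)
o=bot.get_obs();print(o['t'],o['eef_pos'],q2m(o['tool_rot']),o['contact_force'],o['q'])
c=cam('wrist');im,D=bot.read_camera('wrist');save('w1.png',im);np.savez('/tmp/w1.npz',im=im,D=D,K=c[0],k=c[1],o=c[2],R=c[3])
E
```

```text
2.65 [ 0.4773 -0.0873  0.2312] [[-0.0003  0.1162  0.9932]
 [ 0.0001  0.9932 -0.1162]
 [-1.      0.0001 -0.0003]] [0.4255 0.4237 0.7413] [-0.2955  0.1628  0.3919  2.018  -0.075   0.9745  1.5882]
```

View pics/w1.png

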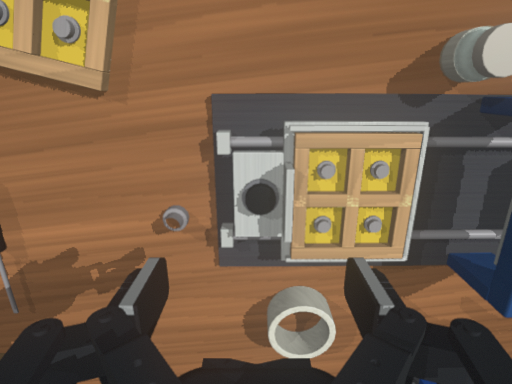

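```bash
python3 - <<'E'
from h import *
np.set_printoptions(precision=4,suppress=True)
z=np.load('/tmp/w1.npz');im=z['im'];D=z['D'];c=(z['K'],float(z['k']),z['o'],z['R'])
m=(im.max(2)<45).astype(np.uint8);m[:170]=0;m[230:]=0;m[:,:238]=0;m[:,284:]=0
n,l,s,ce=cv2.connectedComponentsWithStats(m);i=1+s[1:,4].argmax();print(s[i],ce[i])
cv2.imwrite('pics/w1c.png',cv2.resize(im[120:270,200:440,::-1],None,fx=3.3,fy=3.3,interpolation=3))
b=plane(c,[ce[i]],.057)[0];print('btn',b,dep(c,[ce[i]],D))
x,y,w,h=s[i,:4];print('extents',plane(c,[(x,y+h/2),(x+w,y+h/2),(x+w/2,y),(x+w/2,y+h)],.057))
cor=plane(c,[(212,94),(217,266)],.01);print('plate',cor)
d=cor[0]-cor[1];print(np.degrees(np.arctan2(d[1],-d[0])),np.linalg.norm(d))
fc=plane(c,[(285,124),(427,124),(407,261),(286,261)],.050);print('carriage',fc)
pl=plane(c,[(285,124),(427,124),(407,261),(286,261)],.050)
rod=plane(c,[(240,141),(480,141),(240,236),(480,235)],.03);print('rods',rod)
o=bot.get_obs();Rt=q2m(o['tool_rot']);print('tool delta to btn',Rt.T@(b-o['eef_pos']))
E
```

```text
Traceback (most recent call last):
ValueError: attempt to get argmax of an empty sequence
```

```bash
python3 - <<'E'
from h import *
np.set_printoptions(precision=4,suppress=True)
z=np.load('/tmp/w1.npz');im=z['im'];D=z['D'];c=(z['K'],float(z['k']),z['o'],z['R'])
print(im[198,240:284:2].max(1),im[176:224:2,261].max(1))
m=(im.max(2)<75).astype(np.uint8);m[:174]=0;m[225:]=0;m[:,:240]=0;m[:,282:]=0
n,l,s,ce=cv2.connectedComponentsWithStats(m);i=1+s[1:,4].argmax();print(s[i],ce[i])
cv2.imwrite('pics/w1c.png',cv2.resize(im[120:270,200:440,::-1],None,fx=3.3,fy=3.3,interpolation=3))
b=plane(c,[ce[i]],.057)[0];print('btn',b,dep(c,[ce[i]],D))
x,y,w,h=s[i,:4];print('extents',plane(c,[(x,y+h/2),(x+w,y+h/2),(x+w/2,y),(x+w/2,y+h)],.057))
cor=plane(c,[(212,94),(217,266)],.01);print('plate',cor)
fc=plane(c,[(285,124),(427,124),(407,261),(286,261)],.050);print('carriage',fc)
rod=plane(c,[(240,141),(480,141),(240,236),(480,235)],.03);print('rods',rod)
o=bot.get_obs();Rt=q2m(o['tool_rot']);print('tool delta to btn',Rt.T@(b-o['eef_pos']))
E
```

```text
[138  99  85  56  55  57  58  57  58  59  58  59  58  59  57  57  59  60
  77  93 125 116] [157 119  94  87  57  60  60  60  58  59  59  58  58  59  57  58  58  57
  57  71 128 135 135 137]
[245 183  31  32 768] [260.1315 198.6471]
btn [ 0.5068 -0.0847  0.057 ] [[ 0.507  -0.0847  0.0564]]
extents [[ 0.5054 -0.1008  0.057 ]
 [ 0.5092 -0.0678  0.057 ]
 [ 0.4895 -0.0823  0.057 ]
 [ 0.5257 -0.0864  0.057 ]]
plate [[ 0.3951 -0.1251  0.01  ]
 [ 0.6112 -0.1535  0.01  ]]
carriage [[ 0.4325 -0.0509  0.05  ]
 [ 0.4487  0.0936  0.05  ]
 [ 0.6075  0.0796  0.05  ]
 [ 0.5902 -0.0633  0.05  ]]
rods [[ 0.4473 -0.0998  0.03  ]
 [ 0.4772  0.165   0.03  ]
 [ 0.5612 -0.115   0.03  ]
 [ 0.595   0.1787  0.03  ]]
tool delta to btn [0.1742 0.006  0.029 ]
```

View pics/w1c.png

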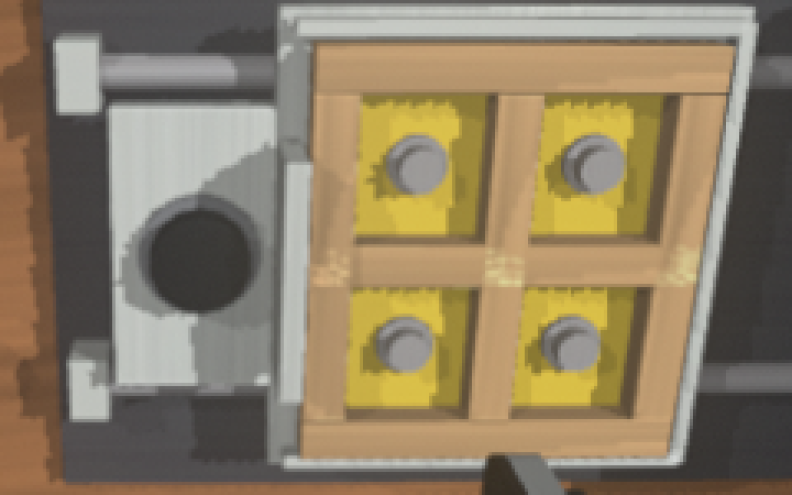

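Request:
step_arm(
  plan=[
    [0.6,0.065,0.145,0,0,0],
    [0.75,0.065,0.145,0,0,0],
    [0.8,0.065,0.145,0,0,0],
    [0.8,0.065,0.145,0,0,0],
    [0.75,0.065,0.145,0,0,0],
    [0,0,0,0,0,0],
    [0,0,0,0,0,0],
    [0,0,0,0,0,0],
  ],
  fingers=1,
  force=60,
)

```text
t: 3.7
eef_pos: [0.5085, -0.0778, 0.0846]
tool_rot: [0.707, 0.041, 0.705, -0.041]
contact_force: [0.3, -0.9, 0.0]
gripper_width: -0.002
```

```bash
python3 - <<'E'
from h import *
np.set_printoptions(precision=4,suppress=True)
o=bot.get_obs();print(o['t'],o['eef_pos'],o['contact_force'],o['gripper_width'])
Rt=q2m(o['tool_rot']);print(Rt.T@(np.array([.5068,-.0847,.057])-o['eef_pos']))
im,D=bot.read_camera('wrist');save('w2.png',im)
im,D=bot.read_camera('side');cv2.imwrite('pics/s2.png',cv2.resize(im[110:230,190:310,::-1],None,fx=5,fy=5,interpolation=3))
E
```

```text
3.7 [ 0.5085 -0.0778  0.0846] [ 0.3497 -0.938   0.0323] -0.0015119816237243316
[ 0.0276 -0.0071 -0.0009]
```

View pics/w2.png

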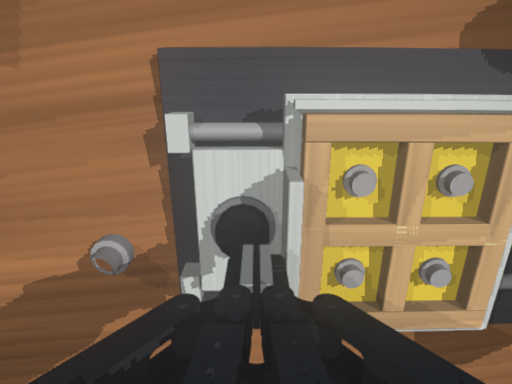

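View pics/s2.png

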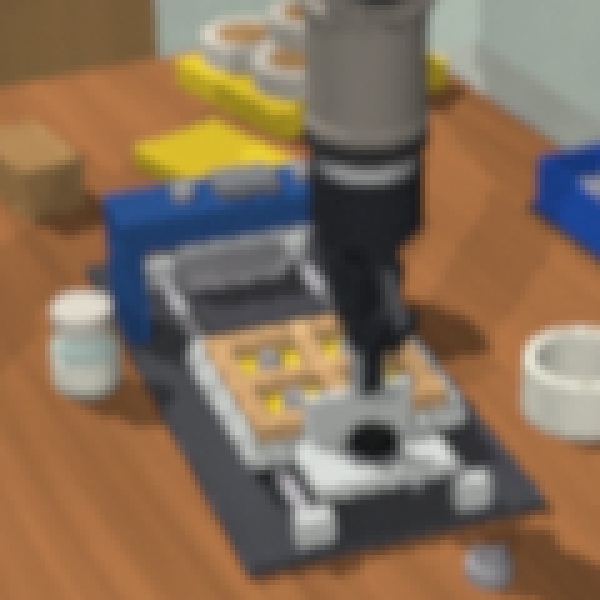

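Request:
step_arm(
  plan=[
    [0.3,0,0,0,0,0],
    [0.3,0,0,0,0,0],
    [0,0,0,0,0,0],
    [0,0,0,0,0,0],
  ],
)

```text
t: 4.3
eef_pos: [0.5076, -0.0777, 0.059]
tool_rot: [0.706, 0.041, 0.706, -0.041]
contact_force: [-0.6, -0.4, 0.4]
gripper_width: 0.0
```

Request:
step_arm(
  plan=[
    [0.1,0,0,0,0,0],
    [0.1,0,0,0,0,0],
    [0,0,0,0,0,0],
  ],
)

```text
t: 4.68
eef_pos: [0.5082, -0.0777, 0.0514]
tool_rot: [0.706, 0.041, 0.706, -0.041]
contact_force: [0.8, -0.8, 3.7]
gripper_width: -0.002
```

Request:
step_arm(
  plan=[
    [0.05,0,0,0,0,0],
    [0,0,0,0,0,0],
    [0,0,0,0,0,0],
  ],
)

```text
t: 5.05
eef_pos: [0.5082, -0.0776, 0.0495]
tool_rot: [0.706, 0.041, 0.706, -0.041]
contact_force: [0.5, -0.1, 5.1]
gripper_width: 0.0
```

Request:
step_arm(
  plan=[
    [0.015,0.1,0,0,0,0],
    [0,0.15,0,0,0,0],
    [0,0.15,0,0,0,0],
    [0,0,0,0,0,0],
  ],
)

```text
t: 5.55
eef_pos: [0.51, -0.0613, 0.049]
tool_rot: [0.706, 0.041, 0.706, -0.04]
contact_force: [0.9, -0.1, 7.3]
gripper_width: 0.0
```

```bash
python3 - <<'E'
from h import *
im,D=bot.read_camera('wrist');save('w3.png',im)
E
```

```text
(no output)
```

View pics/w3.png

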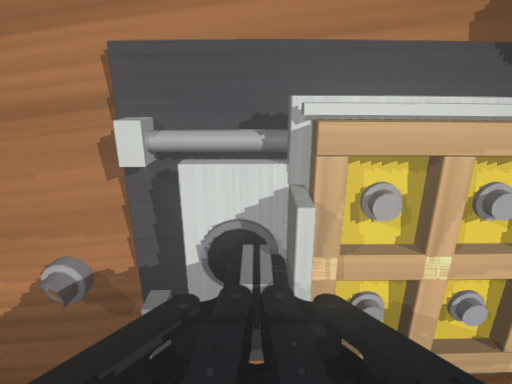

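Request:
step_arm(
  plan=[
    [0,0.2,0,0,0,0],
    [0,0.3,0,0,0,0],
    [0,0.3,0,0,0,0],
    [0,0.3,0,0,0,0],
    [0,0.3,0,0,0,0],
    [0,0.3,0,0,0,0],
    [0,0.3,0,0,0,0],
    [0,0.2,0,0,0,0],
  ],
)

```text
t: 6.6
eef_pos: [0.5199, 0.0258, 0.049]
tool_rot: [0.706, 0.041, 0.706, -0.041]
contact_force: [-0.4, -3.7, 8.5]
gripper_width: -0.0
```

Request:
step_arm(
  plan=[
    [0,0.15,0,0,0,0],
    [0,0.15,0,0,0,0],
    [0,0.15,0,0,0,0],
    [0,0.15,0,0,0,0],
    [0,0.15,0,0,0,0],
    [0,0.1,0,0,0,0],
    [0,0,0,0,0,0],
  ],
)

```text
t: 7.48
eef_pos: [0.5238, 0.0598, 0.049]
tool_rot: [0.706, 0.041, 0.706, -0.041]
contact_force: [-0.7, -0.6, 8.2]
gripper_width: -0.002
```

Request:
step_arm(
  plan=[
    [0,0.05,0,0,0,0],
    [0,0.05,0,0,0,0],
    [0,0,0,0,0,0],
  ],
)

```text
t: 7.85
eef_pos: [0.5241, 0.063, 0.049]
tool_rot: [0.706, 0.041, 0.706, -0.041]
contact_force: [-0.6, -1.8, 8.3]
gripper_width: 0.002
```

Request:
step_arm(
  plan=[
    [0,0.05,0,0,0,0],
    [0,0.05,0,0,0,0],
    [0,0,0,0,0,0],
  ],
)

```text
t: 8.22
eef_pos: [0.5242, 0.0642, 0.0489]
tool_rot: [0.706, 0.041, 0.706, -0.043]
contact_force: [-1.1, -8.9, 9.9]
gripper_width: -0.002
```

Request:
step_arm(
  plan=[
    [0,0.05,0,0,0,0],
    [0,0,0,0,0,0],
  ],
)

```text
t: 8.48
eef_pos: [0.5243, 0.0643, 0.049]
tool_rot: [0.706, 0.04, 0.706, -0.044]
contact_force: [-2.1, -13.4, 11.8]
gripper_width: -0.001
```

Request:
step_arm(
  plan=[
    [-0.15,0,0,0,0,0],
    [-0.15,0,0,0,0,0],
    [0,-0.15,0,0,0,0],
    [0,0,0,0,0,0],
  ],
)

```text
t: 8.98
eef_pos: [0.5235, 0.0636, 0.0603]
tool_rot: [0.706, 0.041, 0.706, -0.041]
contact_force: [-0.7, 0.3, -0.2]
gripper_width: -0.002
```

Request:
step_arm(
  plan=[
    [-0.5,0,0,0,0,0],
    [-0.8,0,0,0,0,0],
    [-0.8,0,0,0,0,0],
    [-0.6,-0.3,-0.5,0,0,0],
    [0,0,0,0,0,0],
    [0,0,0,0,0,0],
  ],
)

```text
t: 9.72
eef_pos: [0.5029, 0.0548, 0.1682]
tool_rot: [0.706, 0.04, 0.706, -0.04]
contact_force: [-0.3, 0.7, 0.0]
gripper_width: 0.003
```

```bash
python3 - <<'E'
from h import *
np.set_printoptions(precision=4,suppress=True)
o=bot.get_obs();print(o['t'],o['eef_pos'],o['contact_force'])
c=cam('wrist');im,D=bot.read_camera('wrist');save('w4.png',im)
np.savez('/tmp/w4.npz',im=im,D=D,K=c[0],k=c[1],o=c[2],R=c[3])
im,D=bot.read_camera('scene');cv2.imwrite('pics/s4.png',cv2.resize(im[165:285,205:365,::-1],None,fx=5,fy=5,interpolation=3))
E
```

```text
9.725 [0.5029 0.0548 0.1682] [-0.3192  0.7089  0.0451]
```

View pics/w4.png

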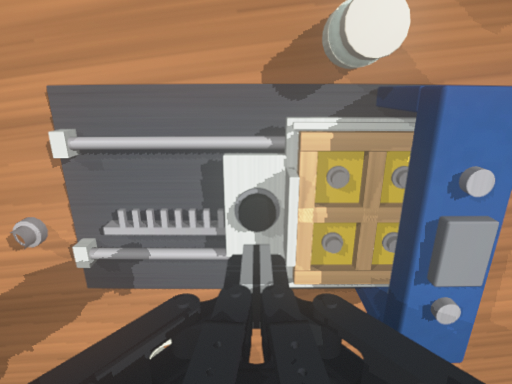

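View pics/s4.png

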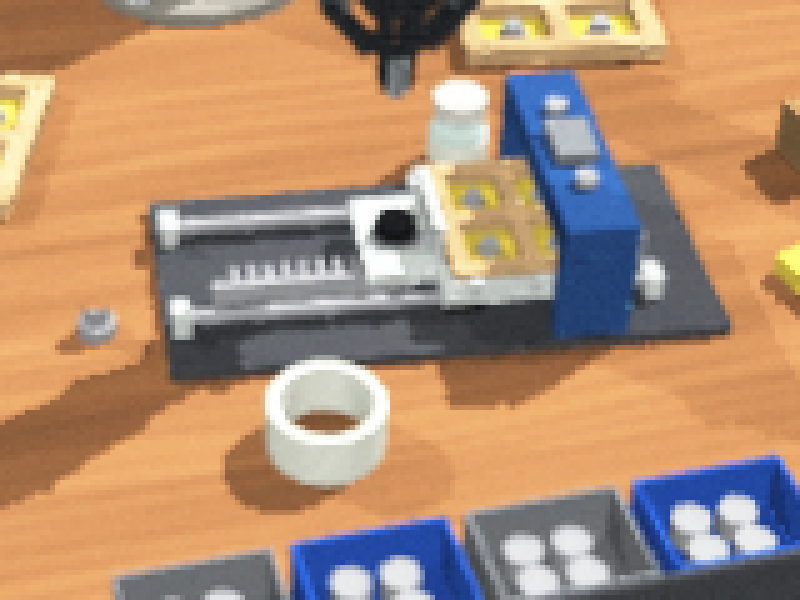

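Now I'll measure the button's new position and height, and whether the frame still sits in its nest.

```bash
python3 - <<'E'
from h import *
np.set_printoptions(precision=4,suppress=True)
z=np.load('/tmp/w4.npz');im=z['im'];D=z['D'];c=(z['K'],float(z['k']),z['o'],z['R'])
m=(im.max(2)<75).astype(np.uint8);m[:185]=0;m[236:]=0;m[:,:232]=0;m[:,284:]=0
n,l,s,ce=cv2.connectedComponentsWithStats(m);i=1+s[1:,4].argmax();print(s[i],ce[i])
b=plane(c,[ce[i]],.057)[0];d=b-[.5068,-.0847,.057];print(b,dep(c,[ce[i]],D),'travel',np.linalg.norm(d))
print('frame top z',dep(c,[(307,180),(307,240),(345,140),(372,185)],D)[:,2],'deck',dep(c,[(240,170)],D)[:,2])
print('frame near edge - wall', plane(c,[(300,215)],.056),'wall',plane(c,[(289,220)],.076))
E
```

```text
[239 194  36  37 937] [256.4194 213.7471]
[0.5238 0.0543 0.057 ] [[0.5239 0.0543 0.0568]] travel 0.1400736425705414
frame top z [0.055  0.0549 0.0538 0.0554] deck [0.0405]
frame near edge - wall [[0.5298 0.0921 0.056 ]] wall [[0.5246 0.0808 0.076 ]]
```

```bash
python3 - <<'E'
from h import *
print(bot.hand_in())
E
```

```text
the job is handed in; nothing more can be done
None
```

I pressed the locking button down with the shut fingertips and pushed the carriage under the bridge until it met its end stop. Then I lifted straight off so the button could spring up, and handed the job in at about 10 s; the hand-in reports no verdict.

- **Press:** The button was down about 7.5 mm, at about 5 N, before the carriage moved. It stayed held down for the whole push.
- **End stop:** The pushing force rose from about 2 N to 13 N and the carriage stopped moving.
- **Carriage position:** The wrist camera measured about 140 mm of travel. With the 0–2.5 mm starting position and about 2 mm of calibration error, that fits the last tooth gap.
- **Button:** Its top measured 56.8 mm above the bench, against 57 mm unpressed, so it has sprung up.
- **Card frame:** Its top measured about 55 mm above the bench, against 56 mm expected, so it lies flat in the nest. I did not measure how well it is centred, because the bridge hides part of it.
- **Surroundings:** The gripper was clear, with about zero contact force. The tape roll, jar and fitting look unmoved in the last pictures. I did not measure the other bystanders.

The scene and side cameras disagreed by about 9 mm on where the button was at the start, so I used the close-up wrist view for aiming. Contact came at the expected height and place.

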